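# Turn the stage plate over and put it home in the accessory tray

## Task

The microscope's stage plate is lying face down on the granite block. Slide it out until it hangs over an edge of the block, take it by the overhang, turn it over, and lay it gently (let it down, do not drop it) in its recess in the accessory tray so that it lies face up, flat and fully home. Leave the other things where they are and let go of everything at the end.

Things in the scene. Friction and masses are not known exactly. Their poses are not given: they have to be found in the camera images.
- plate_center (a point): Centre of the loose stage plate (mid-thickness): bare aluminium, 120 (its x) by 100 (its y) by 5 mm, about 160 g, an 18 mm hole in the middle, no room for fingers under or across it where it lies. The face (with scribed lines) is its -z side: z points up at the start, down when seated. Its -y long side starts towards the block's -y edge, turned up to 0.22 rad from it.
- plate_cut_corner (a point): Middle of the plate's one cut-off corner (45 degrees, 25 mm along each side), at (+47.5, -37.5) mm from plate_center in the plate's axes.
- slab_edge (a point): Middle of the top -y edge of the fixed grey granite block: 75 mm above the bench, rigid, sides upright (rubber feet set back under it). From here the top reaches 160 mm either way along x and 240 mm along +y. Axes as the block's.
- recess (a point): Centre of the recess in the fixed dark grey moulded tray (300 x 180 x 56 mm), at the mid-thickness of a seated plate, 52.5 mm above the bench. The recess is 125 mm along the tray's x, 105 along y, 6 deep (floor at 50 mm, rim at 56), walls upright. Rigid. Axes as the tray's.
- recess_cut_corner (a point): Where plate_cut_corner comes to lie when the plate is seated: (-47.5, -37.5) mm from the recess centre in the tray's axes, at the recess's one cut-off corner. The outline fits only with the plate turned over.
- notch (a point): Finger notch in the recess's -y side, so that a finger can be under the plate as it is let down: 54 mm wide, from the tray's outer -y face (90 mm from the recess centre) to 40 mm in under the plate, open at the top and the outer face, its floor 12 mm above the bench. This point: middle of the recess's -y wall line, 50 mm above the bench.
- mount_a: Bystander: resin-mounted specimen, a black disc 30 mm across and 18 high, standing on the block near its +y edge. Origin under its centre.
- mount_b: Bystander: another such specimen disc, 30 mm across and 18 high, on the block near its +y edge. Origin under its centre.
- objective_a: Bystander: steel microscope objective 31 mm across and 45 high, standing 20 mm deep in a round pocket at the tray's +x end. Origin under its centre.
- objective_b: Bystander: steel microscope objective 31 mm across and 55 high, standing 20 mm deep in a round pocket at the tray's +x end. Origin under its centre.
- driver: Bystander: small screwdriver 120 mm long with a 17 mm thick black handle, lying in a slot at the tray's -x end. Origin under its middle.
Not all that is in view belongs to the job. Of the things like the part that bears plate_center, leave any that is orange or purple; of the rest the smaller one is meant.

How it is judged:
On the way, in this order (a step that is already met when the one before it is completed fails the run):
1. the plate lies flat on the block and hangs at least 15 mm over one of its edges (angle between plate_center's own z axis and vertical below 0.06 rad and height (world z) of plate_center between 0.074 and 0.081 m and (y of plate_center in the frame of slab_edge below 0.035 m or y of plate_center in the frame of slab_edge above 0.205 m or x of plate_center in the frame of slab_edge below -0.115 m or x of plate_center in the frame of slab_edge above 0.115 m)), for 0.2 s.
2. the plate is held in the fingers, turned over (its z axis more than 110 degrees from straight up) (angle between plate_center's own z axis and vertical above 1.92 rad and contact force between the fingers and plate above 1 N), for 0.1 s.
At the end, for the whole second after the job is handed in: The plate lies face up (turned over) in the tray's recess, within 3.5 degrees of flat, centre within 5 mm of the recess centre and not more than 2.2 mm above its seated height, its cut corner within 7 mm of the recess's cut corner, at rest (horizontal distance between plate_center and recess below 0.005 m and z of plate_center in the frame of recess between -0.003 and 0.0022 m and angle between plate_center's own z axis and vertical above 3.08 rad and horizontal distance between plate_cut_corner and recess_cut_corner below 0.007 m and linear speed of plate below 0.02 m/s); the robot touches nothing.
It fails at once if the plate falls onto the tray (faster than 0.6 m/s within 12 cm of the recess) (horizontal distance between plate_center and recess below 0.12 m and height (world z) of plate_center below 0.16 m and linear speed of plate above 0.6 m/s).
It fails at once if the plate is dropped flat on the bench (height (world z) of plate_center below 0.02 m).
It fails at once if a bystander is moved by more than 20 mm (distance of any of mount_a, mount_b, objective_a, objective_b, driver from where it was at the start of the episode above 0.02 m).
It also fails if it takes over 72 s, if anything falls off the work surface, if the arm or the gripper's body presses on something with over 40 N, if the wrist force passes 120 N, or if a joint passes its speed limit or range.

## Robot

A 6-joint arm with a two-finger parallel gripper is mounted at the origin on the work surface. World frame = base frame: x ahead of the robot, y to its left, z up, the work surface at z = 0. Lengths are in m, angles in rad, forces in N, time in s.
With the tool pointing down it reaches from about 0.275 to 0.825 m from the base axis. Payload 4.9 kg.
Tool frame: the origin (TCP) lies midway between the tips of the shut fingers; the grasp point (between the pads) lies 19 mm behind it (bot.grip_depth is the distance from the TCP to the grasp point, in m); z points along the fingers, y is the line along which they close (so a half turn about z gives the same grasp; the last joint's range is limited). The gripper opens to 85 mm and grips with 20 to 120 N. Pads are 22 mm wide; open, the fingers measure 114 mm over their backs; the gripper's body (76 mm by 85 mm) begins 54 mm behind the grasp point. The pads swing forward as they close: fully open they stand 13 mm farther back than shut.
Start: joints at [1.176, 0.326, -0.193, 1.052, 0, 1.437], TCP at [0.142, 0.531, 0.231] pointing down, gripper open.
Joint ranges: [-2.65, 2.65], [-0.97, 1.79], [-1.3, 1.35], [-1.93, 2.1], [-1.47, 1.37], [-3.14, 3.14]. Speed limits (rad/s): [2.57, 2.57, 3.14, 3.14, 3.14, 3.14].

## Interface

Orientations are given as a unit quaternion [w, x, y, z].
In Python, from cell import bot gives the robot as it stands. Calls block until the motion is done:
- bot.move_pose(position, orientation): joint-space move of the TCP to a pose.
- bot.move_linear(position, speed=0.15, rotation=None, until_force=None): straight line of the TCP; rotation=None keeps the orientation; speed is the mean speed in m/s. With until_force (N) it stops when the force on the tool has changed by that much, and returns True; else False.
- bot.goto_joints(angles): joint-space move.
- bot.set_gripper(opening, grasp_force=None): opening from 0.0 (shut) to 1.0 (fully open); grasp_force is the grip in N (None keeps the last); returns when the fingers have stopped.
- bot.wait(seconds).
- bot.solve_ik(position, orientation): joint angles nearest the present ones, or None.
- bot.camera(name): name is "side" or "top" or "wrist"; returns the picture (480x640x3 uint8, red, green, blue); there is no depth.
- bot.calibration(name): a dict with "mtx" (3x3 intrinsics, pixels), "extrinsics" (4x4, takes a point from world to camera coordinates); the wrist camera has in their place "hand_eye" (4x4, takes a point from camera to tool coordinates, whose origin is the TCP and whose axes are the flange's). Camera axes: x right, y down, z forward; pixel columns grow to the right and rows downward; lengths in m; the calibration is good to about 2 mm. A picture is of the moment at which its call begins: read the wrist's pose just before it. calibration takes no time and is no camera call.
A pose or a line that the arm cannot do raises bot.PlanningError and nothing moves.
- bot.close_job(): hands the job in; it is judged then, once.
Trained networks look in the newest picture that a camera, given by its name, has taken for a name from the list of things; names that differ only in an ending like _2 or _b are one class to them, and where a whole thing is asked for, a point or a joint stands for the part that bears it (a point fixed in the world has none). Each returns a list of dicts, best first, with "confidence" (0 to 1); they miss things now and then, are a little off and sometimes report something else, mostly with a low value. They report only what shows in the picture. A call takes as long as a camera call. They do not tell look-alikes from the thing itself.
- bot.search_frame(camera, thing): "bbox" ([left, top, width, height] in pixels, round what is visible of it).
Readings, each from a call of its own:
- bot.read_clock(): time.
- bot.read_joint_positions(): joint angles.
- bot.read_joint_vel(): joint speeds.
- bot.read_joint_efforts(): joint torques, N m.
- bot.read_position(): TCP position.
- bot.read_tool_rot(): TCP orientation.
- bot.read_ft_force(): force on the tool from outside, world axes, zero at the start.
- bot.read_moment(): the same for the moment, N m.
- bot.read_gripper_width(): opening from 0.0 (shut) to 1.0 (fully open).
- bot.read_finger_force(): force on a finger pad.
Only numpy, scipy, OpenCV 4.12 (cv2) and the standard library are available. Lean on these libraries where they do the work, as an engineer would, in place of code of your own. Each camera call takes 0.05 s, during which the arm holds its last target. There are 200 camera calls.

## Working session

There is one attempt and no reset: what is moved stays moved. The work goes in short steps, each a Python script; the robot and the scene stay as the last script left them, time stands still between calls to the robot, and variables do not carry over. Pictures are saved under pics/ and viewed, at most 11 in all, crops included, and the job is handed in when it is done.

```bash
ls; mkdir -p pics; python3 - <<'E'
from cell import bot
import cv2,numpy as np
ims=[]
for c in("top","side"):
    im=bot.camera(c);cv2.imwrite(f"pics/{c}0.png",im[...,::-1])
    k=bot.calibration(c);print(c,k["mtx"].round(1).tolist(),k["extrinsics"].round(4).tolist())
    for t in("plate_center","mount_a","objective_a","driver"):
        print(t,[(d["bbox"],round(d["confidence"],2)) for d in bot.search_frame(c,t)])
print(bot.calibration("wrist"),bot.grip_depth,bot.read_tool_rot(),bot.read_clock())
E
```

```text
pics
top [[446.9, 0.0, 326.6], [0.0, 446.9, 240.1], [0.0, 0.0, 1.0]] [[-0.0261, -0.9997, -0.0023, 0.082], [-0.9935, 0.0262, -0.111, 0.4975], [0.1111, -0.0006, -0.9938, 1.1496], [0.0, 0.0, 0.0, 1.0]]
plate_center [([145.2, 308.7, 70.2, 69.1], 0.83), ([259.1, 177.5, 43.8, 52.5], 0.8), ([235.3, 285.7, 51.1, 56.1], 0.59), ([133.0, 226.1, 64.2, 53.7], 0.58)]
mount_a []
objective_a [([439.7, 166.3, 13.8, 15.5], 0.5)]
driver [([408.5, 251.8, 45.8, 9.5], 0.72)]
side [[497.2, 0.0, 322.8], [0.0, 497.2, 239.2], [0.0, 0.0, 1.0]] [[0.8693, -0.4942, 0.0114, -0.3672], [-0.3526, -0.6359, -0.6865, 0.287], [0.3465, 0.5927, -0.7271, 0.9505], [0.0, 0.0, 0.0, 1.0]]
plate_center [([218.4, 146.6, 65.7, 43.9], 0.7), ([200.1, 231.6, 65.6, 37.8], 0.7), ([141.0, 186.2, 60.7, 38.3], 0.63), ([316.7, 182.7, 56.7, 39.8], 0.55)]
mount_a []
objective_a [([343.9, 275.3, 179.9, 139.5], 0.73), ([483.7, 314.2, 17.8, 17.8], 0.58), ([457.9, 283.0, 14.2, 19.1], 0.45)]
driver [([369.5, 331.1, 34.7, 53.2], 0.73), ([457.3, 282.8, 11.4, 17.2], 0.47)]
{'mtx': array([[344.40320845,   0.        , 325.44983795],
       [  0.        , 344.40320845, 238.39806723],
       [  0.        ,   0.        ,   1.        ]]), 'hand_eye': array([[-1.03871084e-04, -9.52873851e-01, -3.03366797e-01,
         8.01370001e-02],
       [ 9.99999785e-01,  9.73847200e-05, -6.48279300e-04,
        -1.13603437e-03],
       [ 6.47271684e-04, -3.03366799e-01,  9.52873636e-01,
        -1.42832988e-01],
       [ 0.00000000e+00,  0.00000000e+00,  0.00000000e+00,
         1.00000000e+00]])} 0.0187 [-1.17488184e-05  1.30041175e-01  9.91508594e-01 -2.00265020e-05] 0.5
```

View pics/top0.png

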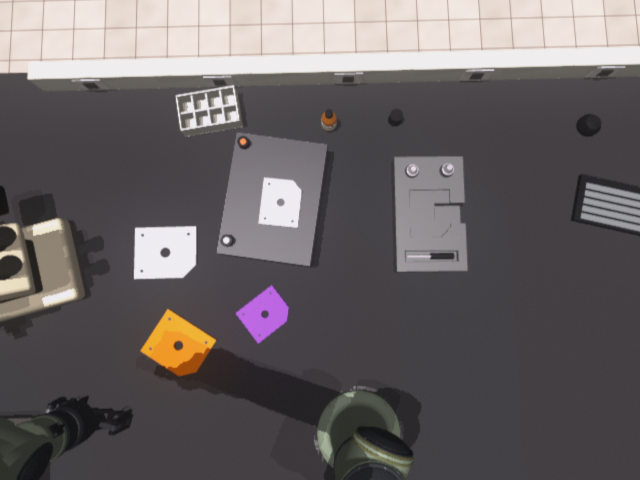

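View pics/side0.png

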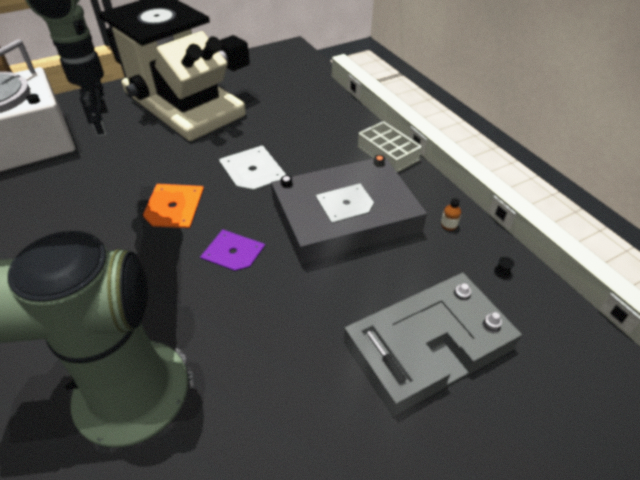

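The candidates in the top view are:
- Large white plate at (165,252)
- White plate on the block at (280,202)
- Orange plate at (178,345)
- Purple plate at (265,313)

Orange and purple are excluded, and the smaller of the remaining two is the one on the block at (280,202). Its cut corner is at the upper right (298,182). The block's -y edge faces right, towards the tray, and the tray is at (430,214) with its notch at (450,214).

```bash
cat > h.py <<'E'
from cell import bot
import numpy as np, cv2
from scipy.spatial.transform import Rotation as R
def quat(r): x=r.as_quat(); return [x[3],x[0],x[1],x[2]]
def rot(q): return R.from_quat([q[1],q[2],q[3],q[0]])
def cam(name):
    k=bot.calibration(name)
    if name!="wrist": return k["mtx"],k["extrinsics"]
    T=np.eye(4);T[:3,:3]=rot(bot.read_tool_rot()).as_matrix();T[:3,3]=bot.read_position()
    return k["mtx"],np.linalg.inv(T@k["hand_eye"])
def ray(px,z,K,E):
    "pixels onto the plane of height z"
    px=np.atleast_2d(px).astype(float);d=np.c_[px,np.ones(len(px))]@np.linalg.inv(K).T@E[:3,:3]
    o=-E[:3,:3].T@E[:3,3];return (o+d*((z-o[2])/d[:,2:]))[:,:2]
def toolrot(z,y):
    "tool z along z, closing axis y"
    z=np.array(z,float);z/=np.linalg.norm(z);y=np.array(y,float);y-=z*(y@z);y/=np.linalg.norm(y)
    return R.from_matrix(np.c_[np.cross(y,z),y,z])
E
python3 - <<'E'
from h import *
K,E=cam("top")
b=ray([(237,133),(327,144),(309,265),(218,253)],.075,K,E);print("block",b.round(3).tolist())
t=ray([(394,157),(463,157),(467,271),(397,271)],.056,K,E);print("tray",t.round(3).tolist())
p=ray([(265,178),(301,184),(297,228),(259,224),(280.5,202.5),(298,183)],.08,K,E);print("plate",p.round(3).tolist())
im=cv2.imread("pics/top0.png");cv2.imwrite("pics/crop0.png",cv2.resize(im[120:280,200:480],None,fx=2.8,fy=2.8,interpolation=cv2.INTER_CUBIC))
g=bot.grip_depth
def scan(name,c):
  for el in(0,10,20,30,40,50,60):
    ok=[]
    for az in range(-90,181,10):
      e=np.radians(el);a=np.radians(az);z=np.array([np.cos(a)*np.cos(e),np.sin(a)*np.cos(e),-np.sin(e)])
      up=np.array([0,0,1])
      s=''
      for sg in(1,-1):
        if bot.solve_ik(list(np.array(c)+z*g),quat(toolrot(z,sg*up))) is not None: s+='+-'[sg<0]
      if s: ok.append(f"{az}{s}")
    print(name,el,ok)
mid=(b[1]+b[2])/2
scan("pick",[mid[0],mid[1]-.01,.0775])
scan("pick-x",[*((b[2]+b[3])/2-[.01,0]),.0775])
scan("place",[t[:,0].mean(),t[:,1].mean()-.04,.07])
scan("high",[.45,-.15,.3])
E
```

```text
block [[0.78, 0.294], [0.744, 0.061], [0.432, 0.115], [0.469, 0.344]]
tray [[0.711, -0.114], [0.706, -0.295], [0.408, -0.287], [0.412, -0.108]]
plate [[0.657, 0.222], [0.639, 0.131], [0.526, 0.143], [0.539, 0.239], [0.593, 0.184], [0.642, 0.138]]
pick 0 ['-80+-', '-70+-', '80+-', '90+-']
pick 10 ['-90+-', '-80+-', '-70+-', '-60+-', '-50+-', '-40+-', '-30+-', '40+-', '50+-', '70+-', '80+-', '90+-', '100+-', '110+-']
pick 20 ['-90+-', '-80+-', '-70+-', '-60+-', '-50+-', '-40+-', '-30+-', '-20+-', '20+-', '30+-', '40+-', '50+-', '60+-', '70+-', '80+-', '90+-', '100+-', '110+-', '120+-']
pick 30 ['-90+-', '-80+-', '-70+-', '-60+-', '-50+-', '-40+-', '-30+-', '-20+-', '-10+-', '0+-', '10+-', '20+-', '30+-', '40+-', '50+-', '60+-', '70+-', '80+-', '90+-', '100+-', '110+-', '120+-', '130+-', '140+-']
pick 40 ['-90+-', '-80+-', '-70+-', '-60+-', '-50+-', '-40+-', '-30+-', '-20+-', '-10+-', '0+-', '10+-', '20+-', '30+-', '40+-', '50+-', '60+-', '70+-', '80+-', '90+-', '100+-', '110+-', '120+-', '130+-', '140+-', '150+-', '160+-', '170+-', '180+-']
pick 50 ['-90+-', '-80+-', '-70+-', '-60+-', 
[... 3503 characters left out ...]
+-', '-40+-', '-30+-', '-20+-', '-10+-', '0+-', '10+-', '20+-', '30+-', '40+-', '50+-', '60+-', '70+-', '80+-', '90+-', '100+-', '110+-', '120+-', '130+-', '140+-', '150+-', '160+-', '170+-', '180+-']
high 50 ['-90+-', '-80+-', '-70+-', '-60+-', '-50+-', '-40+-', '-30+-', '-20+-', '-10+-', '0+-', '10+-', '20+-', '30+-', '40+-', '50+-', '60+-', '70+-', '80+-', '90+-', '100+-', '110+-', '120+-', '130+-', '140+-', '150+-', '160+-', '170+-', '180+-']
high 60 ['-90+-', '-80+-', '-70+-', '-60+-', '-50+-', '-40+-', '-30+-', '-20+-', '-10+-', '0+-', '10+-', '20+-', '30+-', '40+-', '50+-', '60+-', '70+-', '80+-', '90+-', '100+-', '110+-', '120+-', '130+-', '140+-', '150+-', '160+-', '170+-', '180+-']
```

View pics/crop0.png

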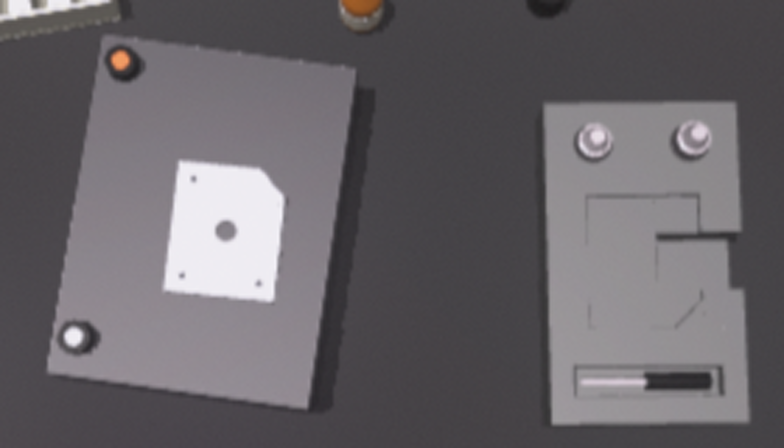

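The crop confirms the bare plate on the block, with its cut corner towards +x/-y. The recess's cut corner is at crop (690,310), which is (-x,-y), with the notch on the -y side. IK allows a pick pointing along the block's +y and a placing at about 20° tilt through the notch. Next I'll take near looks at both.

```bash
python3 - <<'E'
from h import *
import pickle
bx=np.array([.985,-.171,0])
for sg in(1,-1):
    print(sg,bot.solve_ik([.61,.26,.2],quat(toolrot([0,0,-1],sg*bx))))
out={}
q=quat(toolrot([0,0,-1],bx))
for n,p in(("tray",[.53,-.2,.24]),("block",[.6,.16,.26])):
    for s in (1,-1):
        try: bot.move_pose(p,quat(toolrot([0,0,-1],s*bx)));break
        except bot.PlanningError as e: print(n,s,e)
    out[n]=cam("wrist");im=bot.camera("wrist");cv2.imwrite(f"pics/w_{n}.png",im[...,::-1])
pickle.dump(out,open("w.pkl","wb"));print(bot.read_clock())
E
```

```text
1 [0.2916884  0.55798455 0.09020448 1.10301625 0.         2.03437561]
-1 [ 0.2916884   0.55798455  0.09020448  1.10301625  0.         -1.10721704]
4.8833
```

View pics/w_tray.png

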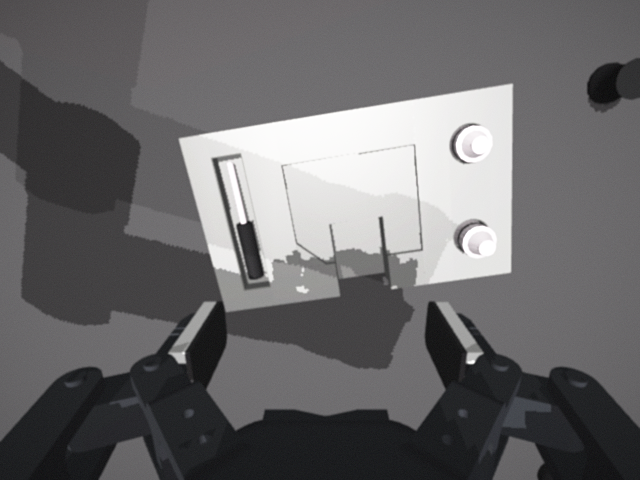

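View pics/w_block.png

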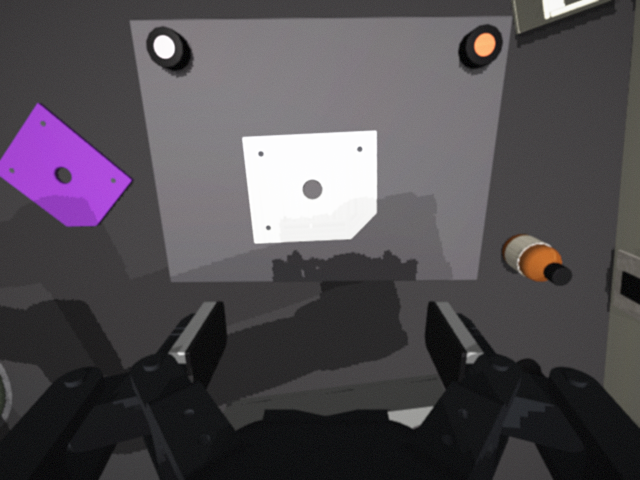

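The wrist tray view shows the recess corners at (282,166), (415,145) and (422,250), the cut corner from (297,243) to (335,262), and the notch between (331,224) and (381,217). In the block view the plate corners are (242,137), (377,130), (377,212), (351,239) and (254,243), with the hole at (312,189). The block corners there are (131,20), (512,15), (477,280) and (171,281).

```bash
cat > fit.py <<'E'
from h import *
from scipy.optimize import least_squares
def fit(pts,mod,w=None):
    mod=np.array(mod,float)
    def f(v):
        c,s=np.cos(v[2]),np.sin(v[2]);return (mod@np.array([[c,s],[-s,c]])+v[:2]-pts).ravel()
    r=least_squares(f,[*pts.mean(0),0]);return r.x,f(r.x).reshape(-1,2)
E
python3 - <<'E'
from fit import *
import pickle
W=pickle.load(open("w.pkl","rb"))
def go(n,px,z,mod):
    x,r=fit(ray(px,z,*W[n.split()[0]]),np.array(mod)/1000);print(n,x.round(4).tolist(),(r*1000).round(1).tolist());return x
go("block edgeframe",[(131,20),(512,15),(477,280),(171,281)],.075,[(-160,240),(160,240),(160,0),(-160,0)])
p=go("block plate",[(242,137),(377,130),(377,212),(351,239),(254,243),(312.5,189)],.080,[(-60,50),(60,50),(60,-25),(35,-50),(-60,-50),(0,0)])
go("tray outer",[(180,138),(513,84),(511,272)],.056,[(-150,90),(150,90),(150,-90)])
go("tray recess",[(282,166),(415,145),(422,250),(297,243),(331,224),(381,217)],.056,[(-62.5,52.5),(62.5,52.5),(62.5,-52.5),(-62.5,-26.5),(-27,-12.5),(27,-12.5)])
E
```

```text
block edgeframe [0.5831, 0.086, -0.1655] [[-1.7, 1.8], [2.2, -0.0], [0.9, -0.4], [-1.3, -1.4]]
block plate [0.5894, 0.1832, -0.1264] [[0.5, -0.2], [-0.8, -0.4], [-0.6, -0.2], [0.1, 0.8], [0.9, 0.3], [-0.1, -0.3]]
tray outer [0.5566, -0.2014, -0.0187] [[-0.3, 0.1], [0.2, 0.2], [0.1, -0.2]]
tray recess [0.556, -0.2012, -0.021] [[-0.4, 1.7], [0.4, 1.2], [0.7, -0.5], [-1.2, -0.6], [-2.1, -1.0], [2.6, -0.8]]
```

```bash
cat >> h.py <<'E'
SL=np.array([.5831,.0860]);SY=-.1655;RC=np.array([.5562,-.2013]);RY=-.0200
def slab(x,y,z):
    c,s=np.cos(SY),np.sin(SY);return [SL[0]+c*x-s*y,SL[1]+s*x+c*y,z]
E
python3 - <<'E'
from h import *
import pickle
bx=np.array([np.cos(SY),np.sin(SY),0]);q=quat(toolrot([0,0,-1],bx))
bot.set_gripper(1.0)
bot.move_pose(slab(-.010,.176,.13),q)
bot.move_linear(slab(-.010,.176,.08),.1)
print("touch",bot.move_linear(slab(-.010,.176,.05),.02,until_force=4),bot.read_position())
z=bot.read_position()[2]+.0025
bot.move_linear(slab(-.010,.176,z),.05)
bot.move_linear(slab(-.010,.078,z),.05)
print(bot.read_position(),bot.read_ft_force())
bot.move_linear(slab(-.010,.09,z),.05)
bot.move_linear(slab(-.010,.09,.15),.15)
bot.move_pose([.58,.07,.26],q)
W=cam("wrist");im=bot.camera("wrist");cv2.imwrite("pics/w_slid.png",im[...,::-1]);pickle.dump(W,open("w2.pkl","wb"));print(bot.read_clock())
E
```

```text
touch True [0.60209656 0.26119882 0.06188569]
[0.58615946 0.16469022 0.06439878] [0.01257316 1.75474411 1.26011551]
11.55
```

View pics/w_slid.png

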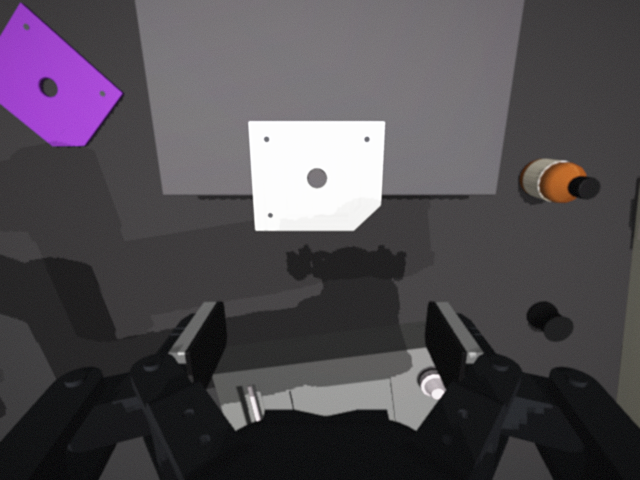

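The plate now lies parallel to the block edge with about 33 mm overhang. Its corners are at (248,121), (384,121), (354,231) and (255,231), and the block edge is at row 194. The wrist would hit the tray if the tool were level, so I'll take the plate with the tool tilted about 20°, the lower finger lifting the overhang. First I'll check the IK.

```bash
cat >> h.py <<'E'
g=bot.grip_depth
def frame(o,yaw,p):
    c,s=np.cos(yaw),np.sin(yaw);return np.array([o[0]+c*p[0]-s*p[1],o[1]+s*p[0]+c*p[1],p[2]])
def pose(o,yaw,G,el,sg):
    "TCP pose for grasp point G (local), tool along local +y tilted down by el; sg: closing axis up(+)/down(-)"
    e=np.radians(el);z=np.array([-np.sin(yaw)*np.cos(e),np.cos(yaw)*np.cos(e),-np.sin(e)])
    return list(frame(o,yaw,G)+g*z),quat(toolrot(z,[0,0,sg]))
E
python3 - <<'E'
from fit import *
import pickle
W=pickle.load(open("w2.pkl","rb"))
x,r=fit(ray([(248,121),(384.5,121),(354,231),(255,231),(317,178)],.08,*W),np.array([(-60,50),(60,50),(35,-50),(-60,-50),(0,0)])/1e3)
print(x,(r*1e3).round(1).tolist())
e=ray([(163,194),(497,194)],.075,*W);print("edge",e,e.mean(0))
c,s=np.cos(SY),np.sin(SY)
for o in(SL,e.mean(0)):
    d=x[:2]-o;print("plate in slab",c*d[0]+s*d[1],-s*d[0]+c*d[1],x[2]-SY)
for el in(12,15,18,20,25,30):
  for sg in(1,-1):
    L=[("pickapp",SL,SY,(-.01,-.10,.078),sg),("pick0",SL,SY,(-.01,-.02,.078),sg),("pick1",SL,SY,(-.01,-.018,.109),sg),("lift",SL,SY,(-.01,-.06,.26),sg),
     ("over",RC,RY,(0,-.04,.2),-sg),("place",RC,RY,(0,-.04,.083),-sg),("low",RC,RY,(0,-.04,.056),-sg),("ret",RC,RY,(0,-.12,.056),-sg)]
    print(el,sg,[(n,None if (j:=bot.solve_ik(*pose(o,yw,G,el,s2))) is None else np.round(j,2).tolist()) for n,o,yw,G,s2 in L] if el in(20,25) else [n for n,o,yw,G,s2 in L if bot.solve_ik(*pose(o,yw,G,el,s2)) is None])
E
```

```text
[ 0.57400163  0.10438962 -0.16375193] [[0.2, -0.7], [-0.3, -0.3], [-0.5, 0.9], [0.8, 0.6], [-0.2, -0.4]]
edge [[0.42613773 0.11347956]
 [0.74081218 0.06090233]] [0.58347496 0.08719095]
plate in slab -0.012003654752483857 0.016639430353029127 0.0017480668242803588
plate in slab -0.012177286623799122 0.015402983171781754 0.0017480668242803588
12 1 ['over', 'place', 'low', 'ret']
12 -1 ['over', 'place', 'low', 'ret']
15 1 ['over', 'place', 'low', 'ret']
15 -1 ['over', 'place', 'low', 'ret']
18 1 ['over', 'ret']
18 -1 ['over', 'ret']
20 1 [('pickapp', [-0.62, 1.0, -0.12, 1.32, 1.01, -0.96]), ('pick0', [-0.49, 0.94, -0.23, 1.11, 1.1, -0.77]), ('pick1', [-0.49, 0.89, -0.24, 1.15, 1.1, -0.77]), ('lift', [-0.56, 0.71, -0.14, 1.53, 1.05, -0.88]), ('over', None), ('place', [-0.84, 1.32, 0.64, 2.0, 0.69, 1.88]), ('low', [-0.84, 1.36, 0.66, 1.98, 0.69, 1.88]), ('ret', None)]
20 -1 [('pickapp', [-0.62, 1.0, -0.12, 1.32, 1.01, 2.18]), ('pick0', [-0.49, 0.94, -0.23, 1.11, 1.1, 2.37]), ('pick1', [-0.49, 0.89, -0.24, 1.15, 1.1, 2.37]), ('lift', [-0.56, 0.71, -0.14, 1.53, 1.05, 2.26]), ('over', None),
[... 178 characters left out ...]
ck0', [-0.47, 0.87, -0.28, 0.99, 1.04, -0.64]), ('pick1', [-0.47, 0.82, -0.28, 1.04, 1.05, -0.64]), ('lift', [-0.54, 0.65, -0.16, 1.43, 1.0, -0.75]), ('over', [-0.84, 1.12, 0.58, 2.03, 0.67, 1.95]), ('place', [-0.84, 1.25, 0.56, 1.88, 0.67, 1.95]), ('low', [-0.84, 1.28, 0.57, 1.86, 0.67, 1.95]), ('ret', None)]
25 -1 [('pickapp', [-0.6, 0.93, -0.17, 1.21, 0.96, 2.3]), ('pick0', [-0.47, 0.87, -0.28, 0.99, 1.04, 2.5]), ('pick1', [-0.47, 0.82, -0.28, 1.04, 1.05, 2.5]), ('lift', [-0.54, 0.65, -0.16, 1.43, 1.0, 2.39]), ('over', [-0.84, 1.12, 0.58, 2.03, 0.67, -1.19]), ('place', [-0.84, 1.25, 0.56, 1.88, 0.67, -1.19]), ('low', [-0.84, 1.28, 0.57, 1.86, 0.67, -1.19]), ('ret', None)]
30 1 []
30 -1 []
```

```bash
python3 - <<'E'
from h import *
P=lambda G,el=20:pose(SL,SY,G,el,1)
X=-.012
bot.move_pose(*P((X,-.11,.20),30))
bot.set_gripper(.40,60)
p,q=P((X,-.10,.12));bot.move_linear(p,.2,rotation=q)
for G,v in(((X,-.10,.078),.15),((X,-.019,.078),.08)):
    print(bot.move_linear(P(G)[0],v,until_force=15),bot.read_ft_force())
bot.move_linear(P((X,-.019,.1085))[0],.06);print(bot.read_ft_force())
bot.set_gripper(0,60);print(bot.read_gripper_width(),bot.read_finger_force(),bot.read_ft_force())
bot.move_linear(P((X,-.03,.2))[0],.12)
cv2.imwrite("pics/side1.png",bot.camera("side")[...,::-1]);t=cv2.imread("pics/side1.png")[120:360,200:520]
w=bot.camera("wrist")[...,::-1]
cv2.imwrite("pics/c1.png",np.hstack([cv2.resize(t,(400,300)),cv2.resize(w,(400,300))]))
print(bot.read_gripper_width(),bot.read_finger_force(),bot.read_clock())
E
```

```text
True [-0.52956699  1.92832237 -0.64342322]
False [-0.52377473 -0.13236056 -0.4560895 ]
[-0.30910634 -0.41842193 -0.115417  ]
0.0415340139048856 59.497593864798546 [-1.70546114 -0.26072339  3.66875574]
0.04170890316255874 59.02829884988023 18.2833
```

View pics/c1.png

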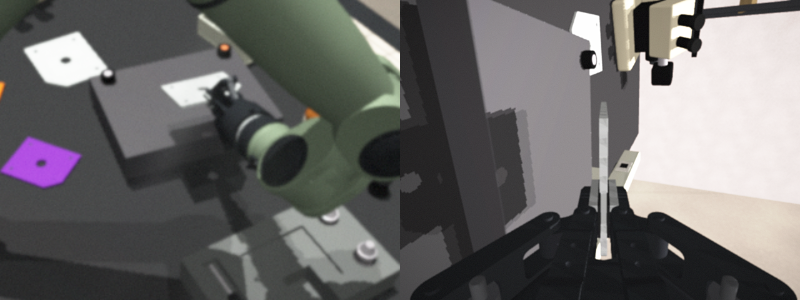

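The side view shows the plate held by its overhang. The wrist view shows it edge-on at column ~603, parallel between the pads. Next I'll lift it, turn it over above the tray, and check it in the top camera.

```bash
python3 - <<'E'
from h import *
bot.move_linear(pose(SL,SY,(-.012,-.06,.28),20,1)[0],.15)
bot.move_pose(*pose(RC,RY,(0,-.04,.20),30,-1))
print(bot.read_clock(),bot.read_finger_force(),bot.read_gripper_width())
T=rot(bot.read_tool_rot()).as_matrix();p=np.array(bot.read_position());K,E=cam("top")
C=np.array([(-60,50),(60,50),(60,-25),(35,-50),(-60,-50),(0,0)])/1e3
c0=p+T[:,2]*(.0415-g)
pts=np.array([c0-T[:,0]*a+T[:,2]*b-T[:,1]*.0025 for a,b in C])
px=cv2.projectPoints(pts,cv2.Rodrigues(E[:3,:3])[0],E[:3,3],K,None)[0][:,0]
im=bot.camera("top")[...,::-1].copy();x0,y0=px.min(0).astype(int)-40
s=5
cr=cv2.resize(im[y0:y0+120,x0:x0+140],None,fx=s,fy=s,interpolation=cv2.INTER_CUBIC)
for q in (px-[x0,y0]+.5)*s: cv2.circle(cr,tuple(int(v) for v in q),3,(0,0,255),1)
cv2.imwrite("pics/over.png",cr);print(px.round(1).tolist(),x0,y0)
E
```

```text
21.4583 58.98415203206241 0.0419707497872777
[[422.1, 182.4], [423.7, 232.4], [455.9, 230.1], [466.7, 218.3], [465.0, 176.8], [444.0, 205.1]] 382 136
```

View pics/over.png

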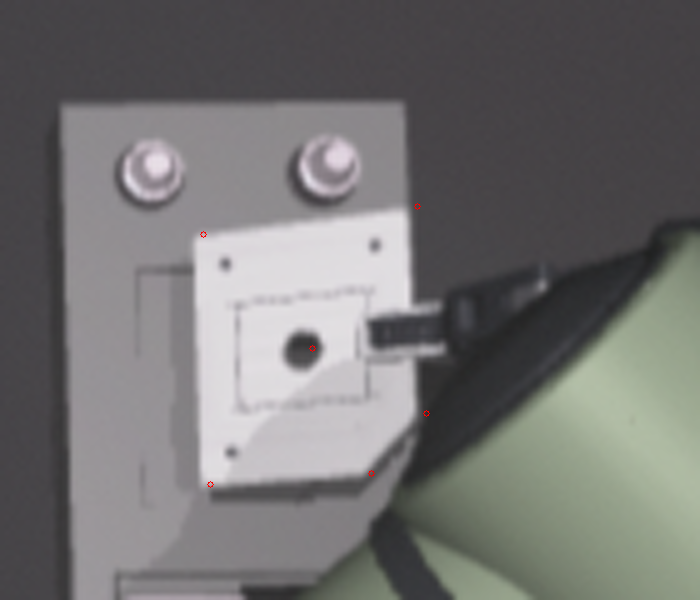

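The crop shows the plate turned over and facing up, with the cut corner lower right (-x,-y). It sits about 2 px further left (+y) than predicted, with the hole at (302,350) against (313,349). I'll work out the plate's offset against the tray in the same camera.

```bash
python3 - <<'E'
from fit import *
K,E=cam("top");rv=cv2.Rodrigues(E[:3,:3])[0]
T=rot(bot.read_tool_rot()).as_matrix();p=np.array(bot.read_position())
up=lambda q,s,o:(np.array(q)+.5)/s-.5+o
pl=up([(194,237),(204,488),(365,475),(408,209),(302,350)],5,[382,136])
C=np.array([(-60,50),(60,50),(60,-25),(-60,-50),(0,0)])/1e3
def f(v):
    c,s=np.cos(v[2]),np.sin(v[2]);D=C@np.array([[c,s],[-s,c]])
    pts=np.array([p+T[:,2]*(.0415-g+v[1]+b)+T[:,0]*(v[0]-a)-T[:,1]*.0025 for a,b in D])
    return (cv2.projectPoints(pts,rv,E[:3,3],K,None)[0][:,0]-pl).ravel()
r=least_squares(f,[0,0,0]);print("plate in hand: tool x, tool z, yaw",r.x.round(4),r.fun.round(1))
a=ray(up([(62,103),(404,103)],5,[382,136]),.056,K,E)
b=ray(up([(552,424),(749,421)],2.8,[200,120]),.056,K,E)
print("tray",fit(np.r_[a,b],np.array([(-.150,.090),(-.150,-.090)][::-1]+[(-.15,.09)]*0+[(0,0)]*0) if 0 else np.array([(.15,.09),(.15,-.09),(-.15,.09),(-.15,-.09)])))
c=ray(up([(587,196),(698,195),(590,327),(675,328),(702,296)],2.8,[200,120]),.056,K,E)
print("recess",fit(c,np.array([(62.5,52.5),(62.5,-52.5),(-62.5,52.5),(-62.5,-26.5-0),(-36.5,-52.5)])[[0,1,2]]/1e3) if 0 else fit(c[:3],np.array([(62.5,52.5),(62.5,-52.5),(-62.5,52.5)])/1e3))
E
```

```text
plate in hand: tool x, tool z, yaw [-0.001   0.0038 -0.0078] [ 0.   0.1 -0.1 -0.1 -0.2 -0.  -0.1 -0.1  0.4  0.1]
tray (array([ 0.56079909, -0.20056943, -0.01895099]), array([[-0.00059099,  0.00029939],
       [ 0.00080615, -0.00029685],
       [ 0.00061291,  0.00027681],
       [-0.00082807, -0.00027935]]))
recess (array([ 0.55983852, -0.20017507, -0.02169017]), array([[ 0.00094832,  0.00069901],
       [ 0.00046917, -0.00114471],
       [-0.00141749,  0.0004457 ]]))
```

In the top camera the tray lies 4–5 mm further +x than the wrist fit gave, and the plate is 1 mm towards -x and 3.8 mm deeper. That fits a ~2.5 mm hand-eye offset doubled by the flip. I'll correct for it and feel for the recess floor with the far edge, since contact 6 mm early would mean it is on the rim.

```bash
sed -i 's/^RC_.*//' h.py; cat >> h.py <<'E'
RT=frame(RC,RY,(.005,.0008,0))[:2]
PL=lambda G,el=30:pose(RT,RY,G,el,-1)
E
python3 - <<'E'
from h import *
p,q=PL((0,-.0328,.125));bot.move_linear(p,.1,rotation=q)
bot.move_linear(PL((0,-.0328,.114))[0],.05);bot.wait(.3);f0=np.array(bot.read_ft_force())
hit=bot.move_linear(PL((0,-.0328,.096))[0],.015,until_force=3)
z=np.array(bot.read_position())-PL((0,-.0328,0))[0]
print(hit,"G z",z,np.array(bot.read_ft_force())-f0,bot.read_moment(),bot.read_clock())
im=bot.camera("top")[...,::-1];cv2.imwrite("pics/touch.png",cv2.resize(im[145:285,380:500],None,fx=4.2,fy=4.2,interpolation=cv2.INTER_CUBIC))
E
```

```text
True G z [-6.71937166e-05 -2.13250621e-05  9.96661548e-02] [ 0.45504176 -2.9995119   7.03873938] [-0.12598141 -0.0695012  -0.03020013] 23.975
```

View pics/touch.png

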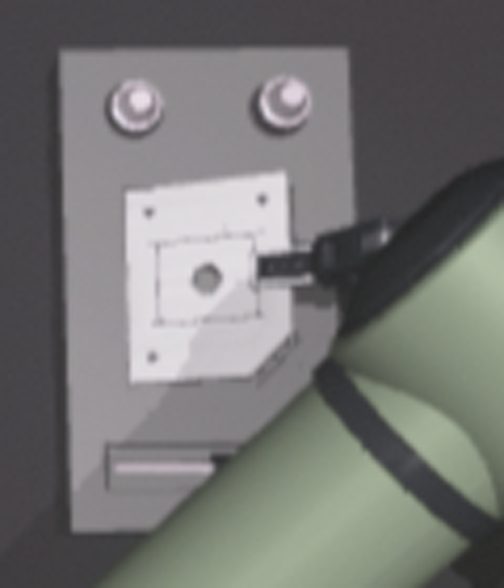

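The far edge touched at G z = 0.0997 m against 0.0998 m expected for the floor, so it is inside the recess. The picture agrees, with the plate's left edge on the recess line and the cut corner lower right. Now I'll let it down on the lower finger.

```bash
python3 - <<'E'
from h import *
for w in np.arange(.08,.46,.03): bot.set_gripper(float(w),20)
print(bot.read_gripper_width(),bot.read_ft_force())
for G in((-.036,.085),(-.039,.070),(-.043,.056)):
    print(bot.move_linear(PL((0,*G))[0],.025,until_force=12),bot.read_ft_force())
bot.wait(.3)
print(np.array(bot.read_position())-PL((0,-.043,.056))[0],bot.read_clock())
im=bot.camera("top")[...,::-1];a=cv2.resize(im[145:285,380:500],None,fx=3.3,fy=3.3,interpolation=cv2.INTER_CUBIC)
s=bot.camera("side")[...,::-1];b=cv2.resize(s[250:420,330:530],(396,462-0),interpolation=cv2.INTER_CUBIC)
cv2.imwrite("pics/low.png",np.hstack([a,b]))
E
```

```text
0.43819894883967025 [-0.5278837   0.37925779 -0.52902313]
False [-0.77192899  0.6953124  -1.33406407]
False [-0.09846873  0.47219177 -1.47061482]
False [ 0.02967019 -0.4088515   0.20228624]
[ 7.28446436e-05 -3.28777807e-05  1.51319998e-04] 29.35
```

View pics/low.png

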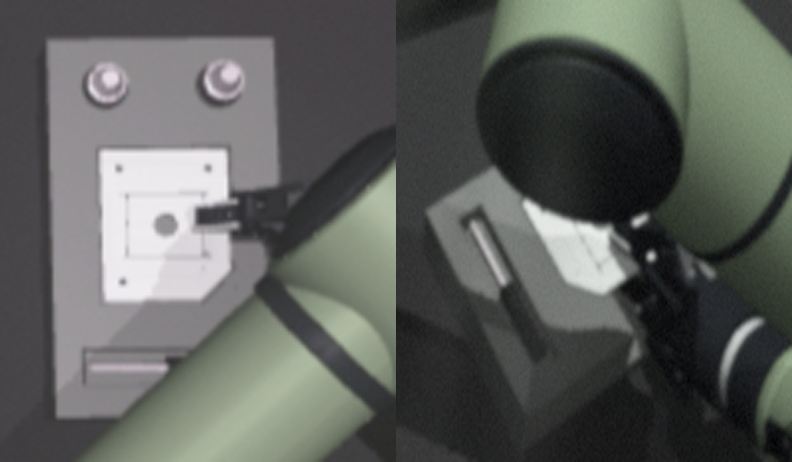

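The plate now lies flat in the recess, with its cut corner matching at top-view (215,290), and the tool force is back to about zero. I'll draw the fingers out of the notch and lift away.

```bash
python3 - <<'E'
from h import *
print(bot.move_linear(PL((0,-.115,.057))[0],.06,until_force=8),bot.read_ft_force())
p,q=PL((0,-.14,.16),40);bot.move_linear(p,.15,rotation=q)
j=list(bot.read_joint_positions());j[0]-=.5;j[1]-=.3;bot.goto_joints(j)
bot.wait(.3);print(bot.read_clock(),bot.read_position())
im=bot.camera("top")[...,::-1];cv2.imwrite("pics/end.png",cv2.resize(im[120:280,200:480],None,fx=2.8,fy=2.8,interpolation=cv2.INTER_CUBIC))
E
```

```text
False [0.81362858 0.32194901 1.21044819]
33.3583 [ 0.33823034 -0.57183363  0.33232742]
```

View pics/end.png

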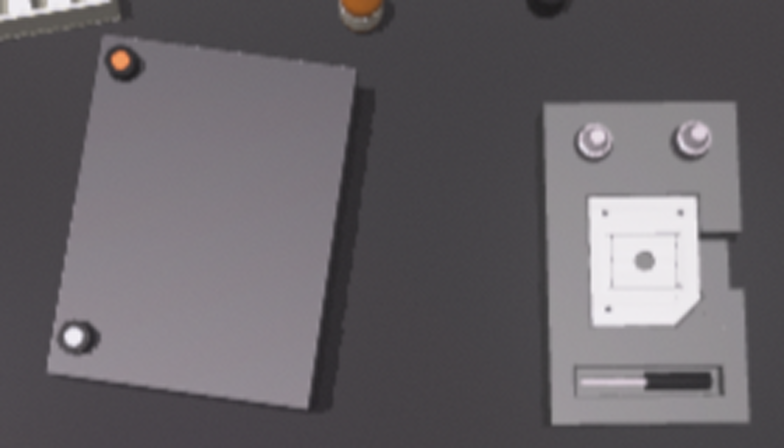

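The plate sits face up inside the recess outline, from (588,196) to (700,327), with the hole at (645,261). Mounts, objectives and driver are where they started, and the robot is clear.

```bash
python3 -c "
from cell import bot
print(bot.close_job())"
```

```text
the job is handed in; nothing more can be done
None
```

The job is handed in at about 33 s on the clock: the final top view shows the stage plate face up in its recess with the cut corners matching, the bystanders unmoved and the robot clear; no verdict was returned.

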